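# Clamp the grooved forming block under the sprung hold-down

## Robot

A 6-joint arm with a two-finger parallel gripper is mounted at the origin on the work surface. World frame = base frame: x ahead of the robot, y to its left, z up, the work surface at z = 0. Lengths are in m, angles in rad, forces in N, time in s.
With the tool pointing down it reaches from about 0.25 to 0.775 m from the base axis. Payload 8.9 kg.
Tool frame: the origin (TCP) lies at the very end of the fingers, on their centre line; the grasp point (between the pads) lies 19 mm behind it; z points along the fingers, y is the line along which they close (so a half turn about z gives the same grasp; the last joint's range is limited). The gripper opens to 85 mm and grips with 20 to 120 N. Pads are 22 mm wide; open, the fingers measure 114 mm over their backs; the gripper's body (76 mm by 85 mm) begins 54 mm behind the grasp point. The pads swing forward as they close: fully open they stand 13 mm farther back than shut.
Start: joints at [0.989, 0.291, -0.153, 1.127, 0, 1.431], TCP at [0.225, 0.474, 0.231] pointing down, gripper open.
Joint ranges: [-2.52, 2.52], [-0.91, 1.74], [-1.3, 1.37], [-1.96, 2.02], [-1.52, 1.47], [-3.14, 3.14]. Speed limits (rad/s): [2.22, 2.22, 2.79, 3.14, 3.14, 3.14].

## Interface

Orientations are given as a unit quaternion [x, y, z, w].
In Python, from cell import bot, imaging, models gives the robot as it stands.
- The arm moves only by the tool carry_out, never from a script. Its argument "moves" is a list of rows, each an object with "turn": the turn, a rotation vector about the tool's x, y, z each as a share of 180 degrees, from -1 to 1, a list of three; "translation": the shift along the tool's x, y, z each as a share of 30 cm, from -1 to 1, a list of three; "claw": the closure, from -1 (fully open) to 1 (shut), so that 0 is half open. In form: [{"turn": [ax, ay, az], "translation": [tx, ty, tz], "claw": claw}, ...]. A call has 1 to 20 rows; each row shifts and turns the commanded pose from where the row before left it, along the tool's axes as they then stand; what a row does not reach is not made up. A row lasts 1/10 s, in which the tool goes at most 50 mm and 8.59 degrees, less where a joint would pass 70% of its speed; a pose out of reach is approached as far as the arm can. A call with a number of a shift or a turn outside -1 to 1 is refused whole. A call with a gripper value outside its range is refused whole. The fingers move at their own pace and stop on an object; "grip_force" is the grip in N (left out, the last holds). Time passes only in rows, so rows that do not move let the fingers close. It gives the time, the measured TCP pose, the force, the opening and the grip force at its end, in the units of the state.
- bot.observe(): the state, without advancing time (a new reading comes with each control period).
- imaging.read_camera(name): name is "scene" or "top" or "wrist"; returns a dict with "color" (480x640x3 uint8, red, green, blue), "depth" (480x640 float32, m along the optical axis (not along the pixel's ray), 0 where there is no reading), "vertical_fov" (degrees; the focal length in pixels is half the picture's height over the tangent of half this angle, whatever the lens; pixels are square), "cx", "cy" (the principal point, pixels), "R" (3x3) and "t" (3): a world point X has camera coordinates R X + t; the wrist camera has in their place "tool_from_camera" (4x4, takes a point from camera to tool coordinates, whose origin is the TCP and whose axes are the flange's). Camera axes: x right, y down, z forward; pixel columns grow to the right and rows downward; lengths in m; the calibration is good to about 2 mm. A picture is of the moment at which its call begins: read the wrist's pose just before it.
- bot.sign_off(): hands the job in; it is judged then, once.
Trained networks look in a picture, given as the dict that the camera call returned (one of the last four; its "shot" number tells which), for a name from the list of things; names that differ only in an ending like _2 or _b are one class to them, and where a whole thing is asked for, a point or a joint stands for the part that bears it (a point fixed in the world has none). Each returns a list of dicts, best first, with "confidence" (0 to 1); they miss things now and then, are a little off and sometimes report something else, mostly with a low value. They report only what shows in the picture. A call takes as long as a camera call. They do not tell look-alikes from the thing itself.
- models.boxes_of(target, picture): "rect" ([left, top, right, bottom] in pixels, round what is visible of it).
The state is a dict: "time": time; "joints": joint angles; "qvel": joint speeds; "effort": joint torques, N m; "eef_pos": TCP position; "ee_rot": TCP orientation; "ft_force": force on the tool from outside, world axes, zero at the start; "torque": the same for the moment, N m; "finger_gap": finger opening in m; "grasp_force": force on a finger pad.
Only numpy, scipy, OpenCV 4.12 (cv2) and the standard library are available. Lean on these libraries where they do the work, as an engineer would, in place of code of your own. Each camera call takes 0.05 s, during which the arm holds its last target. There are 200 camera calls.

## Task

Get the long grooved wooden forming block held ready for hammering: take it by one end, lay it on the steel deck of the hold-down fixture and push its other end in under the turned-up nose of the sprung arm, which swings back and rides up onto the block. Leave it lying flat and straight on the deck, midway between the deck's sides and home against the stop, with the arm bearing down on top of it.

Things in the scene. Friction and masses are not known exactly. Their poses are not given: they have to be found in the camera images.
- former_mid (a point): Centre of the loose long block: light hardwood bar 160 (its x) x 40 (y) x 18 mm (z, up), 60-110 g, three dark grooves across its top; both ends alike. Starts on the table, x axis within 0.6 rad of world x. Not the 70 mm block with one groove, nor the round disc. Grip across the 40 mm, 60 mm from its centre, at the end away from the arm; finger ends may come 3 mm above table or deck.
- seat (a point): Where the block's centre belongs, 9 mm above the fixed fixture's dark deck (260 x 80 mm, top 20 mm above the table; x = -135 to +125 mm, y = -40 to 40 of here, no side guides). x: push-in direction, level, within 0.35 rad of world x; z up. Stop: steel face at x = +80, 50 wide, 18 high. Start the push with the block on the deck, in line, its centre at x = -115 or less: clear of the nose.
- nose (a point): Front end of the sprung steel arm's turned-up nose, mid-width: at rest x = -20, y = 0, 32 mm above the deck (underside 27). The smooth 24 mm wide arm runs back along y = 0 to a pivot at x = +100, 36 mm up (all from seat); from the nose it slopes down to its heel at x = +13, 4 mm above the deck. The block's end lifts the slope; arm then under 60 mm above the deck. Push: 5 to 10 N.
- holddown (a joint): Angle of the sprung hold-down arm, rad: 0 at rest (down, clear of the empty deck), growing as its nose lifts, to 0.8 at most; about 0.16 when its heel rests on top of the block. The spring presses the heel down with 4 to 6 N and always returns the arm.
Mind the look-alikes: they are no part of the job. What is shaped like the part that bears former_mid but pink or purple is not meant.

How it is judged:
By the outcome, as a careful person would: the job done as asked, in the order asked, and still so for the second after the job is handed in, with the robot touching nothing.
It also fails if it takes over 42 s, if anything falls off the work surface, if the arm or the gripper's body presses on something with over 40 N, if the wrist force passes 120 N, or if a joint passes its speed limit or range.

## Working session

There is one attempt and no reset: what is moved stays moved. The work goes in short steps, Python scripts to look and compute and a tool call to move; the robot and the scene stay as the last step left them, time stands still between calls to the robot, and variables do not carry over. Pictures are saved under pics/ and viewed, at most 10 in all, crops included, and the job is handed in when it is done.

Besides the shell and the picture viewer there is one more tool, called after "Emit:" as name(argument=value, ...) on one line, values as JSON. carry_out: Moves the arm, as the interface text tells. Its arguments: {"type":"object","properties":{"moves":{"type":"array","items":{"type":"object","properties":{"turn":{"type":"array","items":{"type":"number","minimum":-1,"maximum":1}},"translation":{"type":"array","items":{"type":"number","minimum":-1,"maximum":1}},"claw":{"type":"number"}}}},"grip_force":{"type":"number"}},"required":["moves"]}

```bash
mkdir -p pics; ls
cat > h.py <<'E'
import numpy as np, cv2
from cell import bot, imaging, models
def f(p): return 240/np.tan(np.radians(p["vertical_fov"])/2)
def world(p,u,v,z=None):
    F=f(p); r=np.array([(u-p["cx"])/F,(v-p["cy"])/F,1.0]); R=np.array(p["R"]);t=np.array(p["t"])
    if z is None:
        return R.T@(r*p["depth"][int(v),int(u)]-t)
    c=-R.T@t; d=R.T@r; return c+d*(z-c[2])/d[2]
def cloud(p):
    F=f(p); v,u=np.mgrid[0:480,0:640]; d=p["depth"]
    X=np.stack([(u-p["cx"])/F*d,(v-p["cy"])/F*d,d],-1)
    return (X-np.array(p["t"]))@np.array(p["R"])
def save(p,n): cv2.imwrite(n,cv2.cvtColor(p["color"],cv2.COLOR_RGB2BGR))
E
python3 - <<'E'
from h import *
a=imaging.read_camera("top"); b=imaging.read_camera("scene")
save(a,"pics/top0.png"); save(b,"pics/scene0.png")
for p in (a,b):
    for n in ("former_mid","nose","holddown"):
        print(n,[(np.round(x["rect"]).tolist(),round(x["confidence"],2)) for x in models.boxes_of(n,p)])
print({k:v for k,v in bot.observe().items()})
E
```

```text
pics
former_mid [([109.0, 251.0, 181.0, 310.0], 0.72), ([184.0, 320.0, 262.0, 378.0], 0.72), ([355.0, 172.0, 406.0, 246.0], 0.71), ([263.0, 156.0, 284.0, 228.0], 0.56)]
nose [([485.0, 140.0, 505.0, 206.0], 0.9)]
holddown [([482.0, 140.0, 506.0, 207.0], 0.73)]
former_mid [([440.0, 208.0, 493.0, 252.0], 0.96), ([369.0, 174.0, 429.0, 207.0], 0.93), ([353.0, 261.0, 376.0, 329.0], 0.87), ([242.0, 250.0, 290.0, 310.0], 0.8)]
nose [([151.0, 264.0, 171.0, 320.0], 0.73)]
holddown [([149.0, 264.0, 168.0, 320.0], 0.98)]
{'time': 0.4, 'joints': array([ 9.88700640e-01,  2.90762099e-01, -1.53526043e-01,  1.12668362e+00,
        1.67295928e-05,  1.43152675e+00]), 'qvel': array([-1.11806148e-03, -1.09189819e-04, -3.41633751e-04, -8.76473427e-05,
       -1.42420514e-03,  4.99516832e-04]), 'effort': array([-5.87619870e-04, -5.36539507e+01,  3.31304526e+01,  5.44213704e-03,
       -1.94350851e-04, -4.12696266e-06]), 'eef_pos': array([0.22489987, 0.47431535, 0.23122571]), 'ee_rot': array([ 2.19608400e-01,  9.75588101e-01, -7.91233114e-05, -3.87839532e-05]), 'ft_force': array([ 0.24586566, -0.06469554,  0.75584373]), 'torque': array([ 0.02361364, -0.0057009 , -0.0011304 ]), 'grasp_force': 0.0, 'finger_gap': 0.08569959244922422}
```

View pics/top0.png

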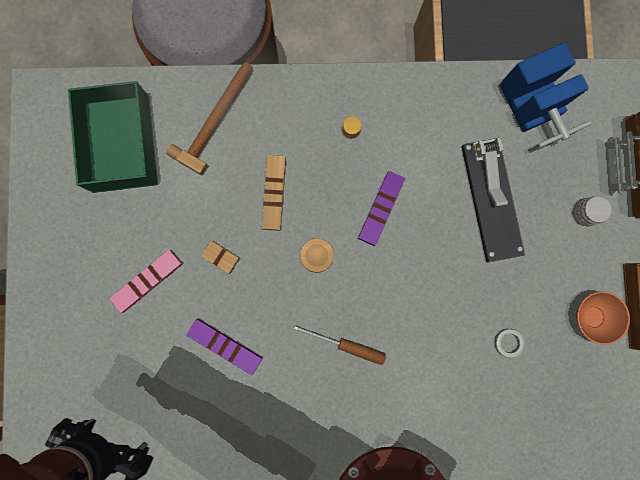

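View pics/scene0.png

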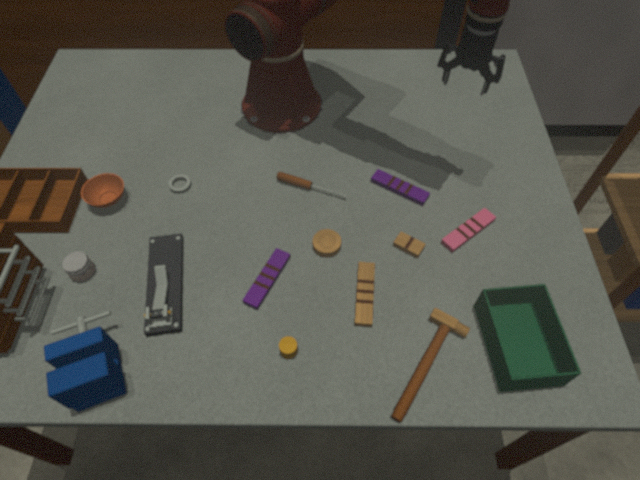

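Top view, possible confusions: natural long block with three grooves (273,193); pink (146,281); purple (382,208) and (225,346); short one-groove block (221,257); disc (317,255). I choose (273,193). The fixture deck is at (493,200), with its pivot at the top and the nose at (498,204).

```bash
cat >> h.py <<'E'
def rect_at(p,mask,near,z):
    n,l,s,c=cv2.connectedComponentsWithStats(mask.astype(np.uint8))
    i=min((i for i in range(1,n) if s[i,4]>150),key=lambda i:np.hypot(*(c[i]-near)))
    cs,_=cv2.findContours((l==i).astype(np.uint8),cv2.RETR_EXTERNAL,cv2.CHAIN_APPROX_NONE)
    pts=np.array([world(p,u,v,z)[:2] for u,v in np.vstack(cs)[:,0]],dtype=np.float32)
    (c0,wh,a)=cv2.minAreaRect(pts*1000); bx=cv2.boxPoints((c0,wh,a))
    e=[bx[1]-bx[0],bx[2]-bx[1]]; e=max(e,key=np.linalg.norm); e=e*np.sign(e[0])
    return np.array(c0)/1000,np.round(wh,1),np.arctan2(e[1],e[0])
E
python3 - <<'E'
from h import *
p=imaging.read_camera("top"); save(p,"pics/t1.png")
hsv=cv2.cvtColor(p["color"],cv2.COLOR_RGB2HSV); W=cloud(p)
print("campos",-np.array(p["R"]).T@p["t"])
m=((hsv[...,1]>70)&(hsv[...,0]<25)); 
print("block",rect_at(p,m,(273,193),0.018), W[210,273])
g=p["color"].max(2)<75
g=cv2.morphologyEx(g.astype(np.uint8),cv2.MORPH_CLOSE,np.ones((15,15)))
print("deck",rect_at(p,g,(493,200),0.020),W[230,498])
for uv in [(490,255),(519,248),(497,203),(488,145),(466,147),(495,150)]: print(uv,hsv[uv[1],uv[0]],W[uv[1],uv[0]].round(4))
im=cv2.cvtColor(p["color"],cv2.COLOR_RGB2BGR)
a=cv2.resize(im[120:270,440:550],None,fx=4,fy=4,interpolation=2)
b=cv2.resize(im[145:240,240:310],None,fx=4,fy=4,interpolation=2)
b=cv2.copyMakeBorder(b,0,a.shape[0]-b.shape[0],0,0,0)
cv2.imwrite("pics/crop1.png",np.hstack([a,b])[:600])
E
```

```text
campos [0.44955273 0.15655023 1.11994135]
block (array([0.66162067, 0.2304731 ]), array([ 40.2, 160.2]), np.float32(-0.09031532)) [0.62294339 0.23169877 0.01766202]
deck (array([ 0.63561591, -0.23676056]), array([259.3,  84.3]), np.float32(0.16125683)) [ 0.56885936 -0.24666046  0.01786353]
(490, 255) [ 49  11 191] [ 0.5156 -0.2251  0.0221]
(519, 248) [ 41  11 182] [ 0.5293 -0.2897  0.0176]
(497, 203) [ 45  12 175] [ 0.6205 -0.2328  0.0586]
(488, 145) [90  6 41] [ 0.7419 -0.2192  0.0626]
(466, 147) [ 48  11 119] [ 0.7498 -0.1858  0.0216]
(495, 150) [50  8 94] [ 0.7323 -0.235   0.0578]
```

View pics/crop1.png

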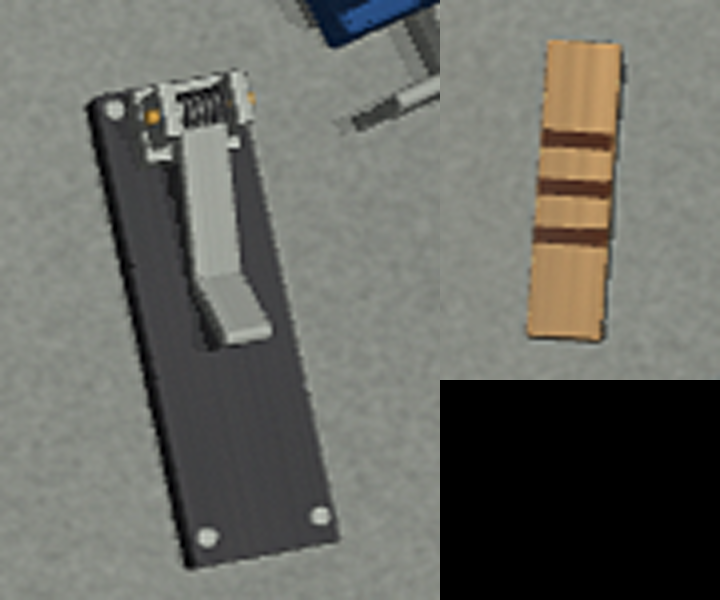

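The crop confirms a natural-wood block with three grooves at (273,193). The fixture's nose points down-image, so the push goes up-image. I'll move above the block's near end.

Emit:
carry_out(moves=[{"turn": [0,0,-0.0374],"translation": [0,0,0],"claw": -0.4},{"turn": [0,0,-0.0374],"translation": [0,0,0],"claw": -0.4},{"turn": [0,0,-0.0374],"translation": [0,0,0],"claw": -0.4},{"translation": [-0.1103,-0.0564,0.0356],"turn": [0,0,0],"claw": -0.4},{"translation": [-0.1103,-0.0564,0.0356],"turn": [0,0,0],"claw": -0.4},{"translation": [-0.1103,-0.0564,0.0356],"turn": [0,0,0],"claw": -0.4},{"translation": [-0.1103,-0.0564,0.0356],"turn": [0,0,0],"claw": -0.4},{"translation": [-0.1103,-0.0564,0.0356],"turn": [0,0,0],"claw": -0.4},{"translation": [-0.1103,-0.0564,0.0356],"turn": [0,0,0],"claw": -0.4},{"translation": [-0.1103,-0.0564,0.0356],"turn": [0,0,0],"claw": -0.4},{"translation": [-0.1103,-0.0564,0.0356],"turn": [0,0,0],"claw": -0.4},{"translation": [-0.1103,-0.0564,0.0356],"turn": [0,0,0],"claw": -0.4},{"translation": [-0.1103,-0.0564,0.0356],"turn": [0,0,0],"claw": -0.4},{"translation": [-0.1103,-0.0564,0.0356],"turn": [0,0,0],"claw": -0.4},{"translation": [-0.1103,-0.0564,0.0356],"turn": [0,0,0],"claw": -0.4},{"translation": [0,0,0],"turn": [0,0,0],"claw": -0.4},{"translation": [0,0,0],"turn": [0,0,0],"claw": -0.4}])

```text
time: 2.15
eef_pos: [0.6021, 0.2357, 0.1024]
ee_rot: [0.046, 0.999, -0.0, -0.001]
ft_force: [-0.6, -0.5, 0.1]
finger_gap: 0.0601
grasp_force: 0.0
```

Run:
```python
from h import *
p=imaging.read_camera("top"); 
W=cloud(p); g=cv2.cvtColor(p["color"],cv2.COLOR_RGB2GRAY)
# rows: brightness profile across deck
for v in (225,235,245): print(v,g[v,475:530].tolist())
for v in (165,): print(v,g[v,460:515].tolist())
o=bot.observe(); w=imaging.read_camera("wrist"); save(w,"pics/w1.png")
from scipy.spatial.transform import Rotation as Ro
T=np.array(w["tool_from_camera"]); R0=Ro.from_quat(o["ee_rot"]).as_matrix()
Rwc=R0@T[:3,:3]; c=R0@T[:3,3]+o["eef_pos"]; w["R"]=Rwc.T; w["t"]=-Rwc.T@c
hsv=cv2.cvtColor(w["color"],cv2.COLOR_RGB2HSV); m=(hsv[...,1]>70)&(hsv[...,0]<25)
C=cloud(w); 
print(c,[ (x["rect"],x["confidence"]) for x in models.boxes_of("former_mid",w)])
k=m&(C[...,2]>.012)&(C[...,2]<.025); q=C[k][:,:2].astype(np.float32)
print(k.sum(), cv2.minAreaRect(q*1000), q.min(0),q.max(0))
```

```text
225 [167, 171, 147, 79, 20, 40, 75, 92, 87, 85, 85, 84, 83, 85, 84, 86, 85, 86, 87, 85, 83, 83, 86, 86, 86, 86, 85, 85, 86, 85, 82, 83, 84, 81, 83, 85, 84, 86, 83, 83, 84, 82, 82, 118, 166, 163, 167, 168, 166, 162, 166, 172, 176, 174, 174]
235 [170, 168, 171, 176, 146, 75, 18, 32, 64, 92, 86, 83, 84, 83, 83, 85, 83, 85, 85, 84, 84, 86, 85, 83, 85, 87, 85, 85, 84, 84, 85, 85, 84, 85, 84, 82, 84, 85, 84, 84, 84, 84, 85, 83, 76, 110, 178, 168, 169, 172, 173, 169, 160, 158, 164]
245 [171, 171, 174, 173, 172, 176, 168, 108, 15, 26, 52, 91, 86, 83, 84, 83, 83, 83, 86, 85, 84, 83, 85, 87, 84, 83, 86, 88, 86, 85, 84, 83, 83, 85, 84, 85, 83, 83, 84, 84, 84, 84, 83, 78, 77, 79, 74, 96, 150, 171, 172, 171, 166, 165, 168]
165 [173, 174, 173, 168, 134, 72, 17, 39, 71, 90, 85, 83, 83, 83, 85, 87, 85, 82, 83, 83, 73, 67, 34, 39, 44, 73, 147, 213, 204, 204, 196, 200, 199, 198, 200, 200, 204, 189, 67, 80, 84, 83, 83, 80, 88, 138, 182, 172, 164, 166, 168, 172, 171, 169, 170]
[0.52456652 0.24304499 0.24621063] [([1.2, 194.7, 41.0, 409.2], 0.93), ([290.9, 217.0, 359.2, 428.7], 0.56), ([632.8, 70.1, 639.8, 94.6], 0.46)]
34264 ((651.5159912109375, 230.60398864746094), (455.0247802734375, 318.22650146484375), 89.38046264648438) [0.49143365 0.00303273] [0.8119239  0.45704278]
```

View pics/w1.png

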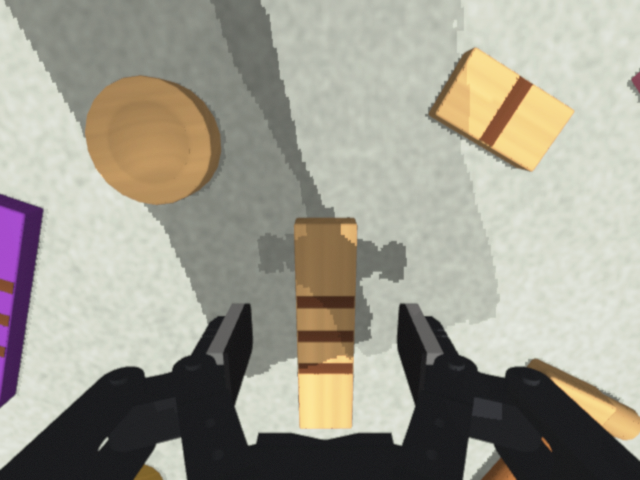

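Run:
```python
from h import *
p=imaging.read_camera("top")
L=np.array([world(p,u,v,.02)[:2] for u,v in [(480.4,225),(482.7,235),(485.1,245),(467.6,165)]])
R=np.array([world(p,u,v,.02)[:2] for u,v in [(518.1,225),(520.2,235),(522.6,245),(504.8,165)]])
fl=np.polyfit(L[:,0],L[:,1],1); fr=np.polyfit(R[:,0],R[:,1],1); print(fl,fr,np.arctan(fl[0]),np.arctan(fr[0]))
a=np.arctan((fl[0]+fr[0])/2); print("width",(fl-fr)@[.6,1]*np.cos(a))
ps=np.arctan2(*[np.sin(a),np.cos(a)]); m=(fl+fr)/2
d=np.array([np.cos(a),np.sin(a)]); n=np.array([-d[1],d[0]])
q=np.array([.6356,m@[.6356,1]]); # foot
c0=np.array([.63562,-.23676]); c=q+d*((c0-q)@d); seat=c+5e-3*d
print("a",a,"deck c",c,"seat",seat,"grip@-130",seat-.19*d,"final",seat-.06*d)
g=p["color"].max(2)
```

```text
[ 0.16417169 -0.30433479] [ 0.16283408 -0.38382345] 0.1627201532240344 0.161417370669635
width 0.079239063227522
a 0.16206883132282995 deck c [ 0.63616039 -0.24006506] seat [ 0.64109487 -0.23925826] grip@-130 [ 0.45358471 -0.26991671] final [ 0.58188113 -0.24893988]
```

Emit:
carry_out(moves=[{"translation": [0,0,0.066],"turn": [0,0,0],"claw": -0.4},{"translation": [0,0,0.066],"turn": [0,0,0],"claw": -0.4},{"translation": [0,0,0.066],"turn": [0,0,0],"claw": -0.4},{"translation": [0,0,0.066],"turn": [0,0,0],"claw": -0.4},{"translation": [0,0,0.066],"turn": [0,0,0],"claw": -0.4},{"translation": [0,0,0],"turn": [0,0,0],"claw": -0.4},{"translation": [0,0,0],"turn": [0,0,0],"claw": -0.4}])

```text
time: 3.05
eef_pos: [0.6018, 0.2369, 0.0048]
ee_rot: [0.045, 0.999, 0.0, 0.0]
ft_force: [0.6, -0.7, 0.1]
finger_gap: 0.06
grasp_force: 0.0
```

Emit:
carry_out(moves=[{"translation": [0,0,0.004],"turn": [0,0,0],"claw": 0.5},{"translation": [0,0,0],"turn": [0,0,0],"claw": 0.5},{"translation": [0,0,0],"turn": [0,0,0],"claw": 0.5},{"translation": [0,0,0],"turn": [0,0,0],"claw": 0.5},{"translation": [0,0,0],"turn": [0,0,0],"claw": 0.5},{"translation": [0,0,0],"turn": [0,0,0],"claw": 0.5},{"translation": [0,0,0],"turn": [0,0,0],"claw": 0.5}], grip_force=70)

```text
time: 3.75
eef_pos: [0.6031, 0.2368, 0.0047]
ee_rot: [0.045, 0.999, 0.0, 0.001]
ft_force: [-1.2, 0.2, 7.2]
finger_gap: 0.038
grasp_force: 71.1
```

Emit:
carry_out(moves=[{"translation": [0,0,-0.05],"turn": [0,0,0],"claw": 0.5},{"translation": [0,0,-0.1],"turn": [0,0,0],"claw": 0.5},{"translation": [0,0,-0.1],"turn": [0,0,-0.0201],"claw": 0.5},{"translation": [0,0,-0.083],"turn": [0,0,-0.0201],"claw": 0.5},{"translation": [0,0,0],"turn": [0,0,-0.0201],"claw": 0.5},{"translation": [0,0,0],"turn": [0,0,-0.0201],"claw": 0.5},{"translation": [0.0522,-0.1133,0],"turn": [0,0,0],"claw": 0.5},{"translation": [0.0522,-0.1133,0],"turn": [0,0,0],"claw": 0.5},{"translation": [0.0522,-0.1133,0],"turn": [0,0,0],"claw": 0.5},{"translation": [0.0522,-0.1133,0],"turn": [0,0,0],"claw": 0.5},{"translation": [0.0522,-0.1133,0],"turn": [0,0,0],"claw": 0.5},{"translation": [0.0522,-0.1133,0],"turn": [0,0,0],"claw": 0.5},{"translation": [0.0522,-0.1133,0],"turn": [0,0,0],"claw": 0.5},{"translation": [0.0522,-0.1133,0],"turn": [0,0,0],"claw": 0.5},{"translation": [0.0522,-0.1133,0],"turn": [0,0,0],"claw": 0.5},{"translation": [0.0522,-0.1133,0],"turn": [0,0,0],"claw": 0.5},{"translation": [0.0522,-0.1133,0],"turn": [0,0,0],"claw": 0.5},{"translation": [0.0522,-0.1133,0],"turn": [0,0,0],"claw": 0.5},{"translation": [0.0522,-0.1133,0],"turn": [0,0,0],"claw": 0.5},{"translation": [0.0522,-0.1133,0],"turn": [0,0,0],"claw": 0.5}])

```text
time: 5.75
eef_pos: [0.4623, -0.2704, 0.1043]
ee_rot: [-0.081, 0.997, -0.001, 0.001]
ft_force: [1.5, -0.1, -1.3]
finger_gap: 0.0383
grasp_force: 70.6
```

Emit:
carry_out(moves=[{"translation": [0,0,0],"turn": [0,0,0],"claw": 0.5},{"translation": [0,0,0],"turn": [0,0,0],"claw": 0.5},{"translation": [0,0,0],"turn": [0,0,0],"claw": 0.5}])

```text
time: 6.05
eef_pos: [0.4627, -0.2679, 0.1034]
ee_rot: [-0.081, 0.997, 0.0, 0.0]
ft_force: [-0.2, 0.5, -0.5]
finger_gap: 0.0384
grasp_force: 70.7
```

```bash
cat >> h.py <<'E'
def wristcam():
    from scipy.spatial.transform import Rotation as Ro
    o=bot.observe(); w=imaging.read_camera("wrist"); T=np.array(w["tool_from_camera"]); R0=Ro.from_quat(o["ee_rot"]).as_matrix()
    Rw=R0@T[:3,:3]; w["R"]=Rw.T; w["t"]=-Rw.T@(R0@T[:3,3]+o["eef_pos"]); return w
A=0.1621; SEAT=np.array([.6411,-.2393]); D=np.array([np.cos(A),np.sin(A)]); N=np.array([-D[1],D[0]])
def blockpose(p):
    hsv=cv2.cvtColor(p["color"],cv2.COLOR_RGB2HSV); C=cloud(p)
    l=np.stack([(C[...,:2]-SEAT)@D,(C[...,:2]-SEAT)@N,C[...,2]],-1)*1000
    m=(hsv[...,1]>70)&(hsv[...,0]<25)&(l[...,2]>0)&(abs(l[...,1])<50)&(l[...,0]>-250)&(l[...,0]<100)&(p["depth"]>0)
    q=l[m]; print("n",m.sum(),"min",q.min(0).round(1),"max",q.max(0).round(1))
    for x0 in range(-240,100,20):
        s=q[(q[:,0]>=x0)&(q[:,0]<x0+20)]
        if len(s)>15: print(x0,len(s),"y",np.percentile(s[:,1],[1,99]).round(1),"z",np.median(s[:,2]).round(1),np.percentile(s[:,2],95).round(1))
E
python3 - <<'E'
from h import *
o=bot.observe(); e=o["eef_pos"]; print(e,o["ee_rot"],(e[:2]-SEAT)@D,(e[:2]-SEAT)@N,o["ft_force"],o["finger_gap"])
p=imaging.read_camera("top"); save(p,"pics/t2.png"); blockpose(p)
w=wristcam(); save(w,"pics/w2.png"); blockpose(w)
cv2.imwrite("pics/c2.png",np.hstack([cv2.resize(cv2.imread("pics/t2.png")[120:320,420:580],(400,500)),cv2.resize(cv2.imread("pics/w2.png"),(400,500))]))
E
```

```text
[ 0.46274405 -0.26791533  0.10338913] [-8.12928755e-02  9.96690245e-01  7.42990315e-05  1.33810798e-04] -0.18063605876051428 0.0005448479691380369 [-0.19922502  0.47226526 -0.46147753] 0.03838477140489631
n 3948 min [-240.5  -38.1    1.2] max [ 99.7  50.  511.7]
-240 22 y [11.  31.8] z 404.8 446.6
-220 157 y [ 8.4 46.8] z 339.3 461.5
-200 222 y [10.7 49.7] z 345.1 464.7
-180 616 y [-13.3  48.7] z 366.9 474.4
-160 1161 y [-16.8  46.1] z 384.8 474.7
-140 745 y [-17.6  26. ] z 435.0 475.7
-120 298 y [-18.6  21. ] z 116.3 454.0
-100 239 y [-18.1  20.7] z 115.8 118.9
-80 237 y [-19.   20.4] z 115.5 118.8
-60 230 y [-18.4  20.7] z 115.5 119.1
n 16061 min [-199.8  -34.3    0.2] max [-45.7  26.8 179.5]
-200 6217 y [-18.8  19.4] z 117.0 118.2
-180 4232 y [-18.7  19.4] z 117.2 118.1
-160 3790 y [-19.   19.8] z 117.1 118.0
-140 1817 y [-19.   19.6] z 116.9 117.8
```

View pics/c2.png

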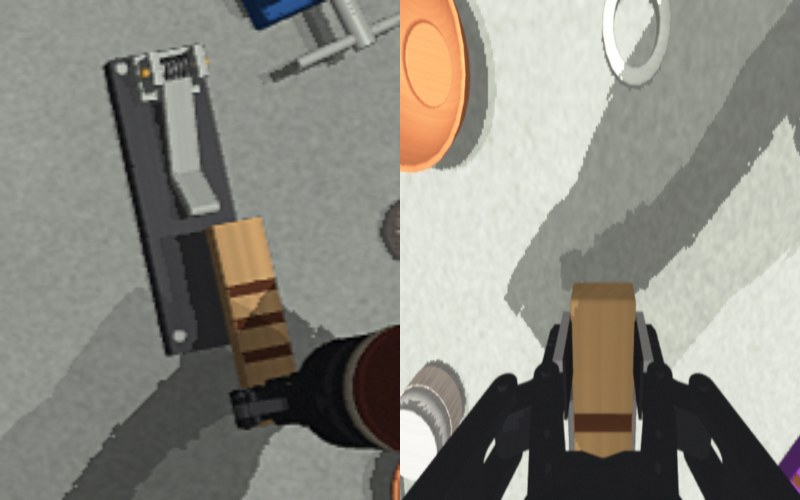

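The picture shows the block held level and in line with the deck, its front end short of the nose (about (240,225) in the left panel). I'll lower it onto the deck.

Emit:
carry_out(moves=[{"translation": [0,-0.002,0.05],"turn": [0,0,0],"claw": 0.5},{"translation": [0,0,0.06],"turn": [0,0,0],"claw": 0.5},{"translation": [0,0,0.06],"turn": [0,0,0],"claw": 0.5},{"translation": [0,0,0.05],"turn": [0,0,0],"claw": 0.5},{"translation": [0,0,0.03],"turn": [0,0,0],"claw": 0.5},{"translation": [0,0,0.0083],"turn": [0,0,0],"claw": 0.5},{"translation": [0,0,0],"turn": [0,0,0],"claw": 0.5},{"translation": [0,0,0],"turn": [0,0,0],"claw": 0.5},{"translation": [0,0,0],"turn": [0,0,0],"claw": 0.5}])

```text
time: 7.05
eef_pos: [0.4632, -0.2696, 0.026]
ee_rot: [-0.081, 0.997, -0.0, 0.0]
ft_force: [0.6, 0.3, -1.4]
finger_gap: 0.038
grasp_force: 70.7
```

Run:
```python
from h import *
for i in range(3):
    p=imaging.read_camera("top"); o=bot.observe(); e=o["eef_pos"]; print(e.round(4),(e[:2]-SEAT)@D,(e[:2]-SEAT)@N,o["ft_force"].round(2),o["torque"].round(3))
blockpose(p)
```

```text
[ 0.4631 -0.2696  0.026 ] -0.18056960219867535 -0.0011574631776332307 [ 0.48 -0.35 -1.13] [0.019 0.084 0.01 ]
[ 0.463  -0.2696  0.0259] -0.18063085280717772 -0.0011307713246313013 [-0.69  0.77 -2.03] [ 0.005 -0.016  0.029]
[ 0.463  -0.2695  0.0258] -0.1806874852754876 -0.001063053863390501 [-0.63 -0.25 -1.29] [-0.018  0.076  0.037]
n 3466 min [-240.3  -29.4   17.6] max [ 99.9  50.  534.8]
-240 16 y [ 8.9 23.6] z 334.0 378.4
-220 119 y [ 9.9 44.7] z 261.2 386.7
-200 184 y [ 9.5 49.7] z 268.8 393.7
-180 466 y [-15.4  49.7] z 287.9 396.4
-160 1101 y [-18.2  49.3] z 348.1 520.3
-140 628 y [-19.3  30.5] z 360.2 499.1
-120 330 y [-19.8  18.8] z 40.0 477.9
-100 204 y [-20.9  19.1] z 38.5 41.9
-80 204 y [-20.9  18.8] z 37.8 41.0
-60 196 y [-20.2  19.1] z 38.0 41.1
```

Emit:
carry_out(moves=[{"translation": [0,0.0023,0.003],"turn": [0,0,0],"claw": 0.5},{"translation": [0,0,0.002],"turn": [0,0,0],"claw": 0.5},{"translation": [0,0,0],"turn": [0,0,0],"claw": 0.5},{"translation": [0,0,0],"turn": [0,0,0],"claw": 0.5}])

```text
time: 7.6
eef_pos: [0.4627, -0.2688, 0.0242]
ee_rot: [-0.081, 0.997, -0.0, 0.0]
ft_force: [-2.2, 0.9, 5.5]
finger_gap: 0.0381
grasp_force: 71.4
```

Emit:
carry_out(moves=[{"translation": [-0.0167,0,0],"turn": [0,0,0],"claw": 0.5},{"translation": [-0.0167,0,0],"turn": [0,0,0],"claw": 0.5},{"translation": [-0.0167,0,0],"turn": [0,0,0],"claw": 0.5},{"translation": [-0.0167,0,0],"turn": [0,0,0],"claw": 0.5},{"translation": [-0.0167,0,0],"turn": [0,0,0],"claw": 0.5},{"translation": [-0.0167,0,0],"turn": [0,0,0],"claw": 0.5},{"translation": [-0.0167,0,0],"turn": [0,0,0],"claw": 0.5},{"translation": [-0.0167,0,0],"turn": [0,0,0],"claw": 0.5},{"translation": [-0.0167,0,0],"turn": [0,0,0],"claw": 0.5},{"translation": [-0.0167,0,0],"turn": [0,0,0],"claw": 0.5},{"translation": [-0.0167,0,0],"turn": [0,0,0],"claw": 0.5},{"translation": [-0.0167,0,0],"turn": [0,0,0],"claw": 0.5},{"translation": [0,0,0],"turn": [0,0,0],"claw": 0.5}])

```text
time: 8.9
eef_pos: [0.5106, -0.2601, 0.0245]
ee_rot: [-0.079, 0.997, -0.001, -0.011]
ft_force: [-48.9, -7.2, 45.7]
finger_gap: 0.0384
grasp_force: 76.0
```

Run:
```python
from h import *
p=imaging.read_camera("top"); o=bot.observe(); e=o["eef_pos"]; print(e.round(4),(e[:2]-SEAT)@D,(e[:2]-SEAT)@N,o["ft_force"].round(2),o["torque"].round(3))
blockpose(p); save(p,"pics/t3.png"); b=imaging.read_camera("scene"); save(b,"pics/s3.png")
cv2.imwrite("pics/c3.png",np.hstack([cv2.resize(cv2.imread("pics/t3.png")[120:280,430:558],(400,500)),cv2.resize(cv2.imread("pics/s3.png")[220:340,120:216],(400,500))]))
```

```text
[ 0.5117 -0.26    0.0245] -0.13108999722236592 0.0004735567896589677 [-35.15  -4.65  36.34] [-1.077  7.074  0.01 ]
n 3603 min [-181.9  -29.5   17.6] max [100.   50.  549.9]
-180 42 y [ 5.6 29.5] z 256.1 368.4
-160 243 y [-7.2 49.5] z 262.3 386.5
-140 149 y [36.4 49.9] z 263.8 547.6
-120 786 y [-14.1  49.7] z 342.2 546.0
-100 998 y [-16.6  46.9] z 365.4 534.5
-80 754 y [-17.6  28.5] z 374.1 515.2
-60 303 y [-19.2  19.6] z 38.9 489.9
-40 194 y [-19.1  20.4] z 37.3 41.0
-20 94 y [ 2.5 20. ] z 36.8 41.2
0 26 y [ 9.2 20.1] z 35.9 38.4
```

View pics/c3.png

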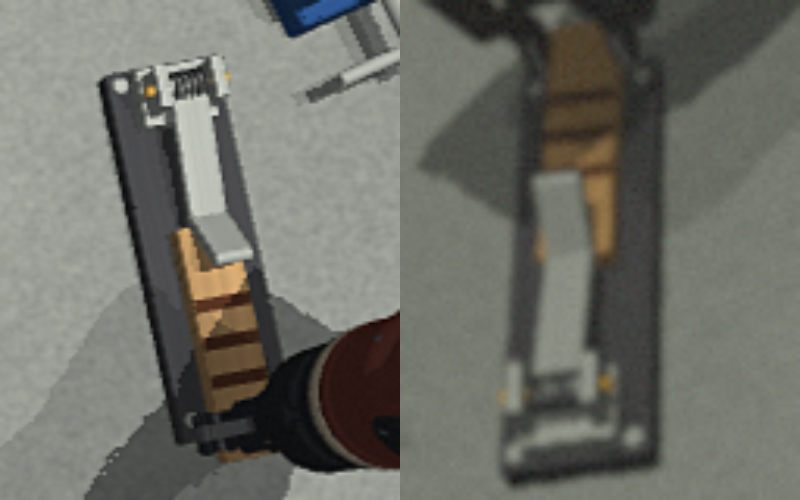

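The left panel shows the block's front under the nose and aligned. The finger by the deck's near bolt (190,420) has snagged, with about 35 N back and up. I'll back off to the start position and check.

Emit:
carry_out(moves=[{"translation": [0.04,0,0],"turn": [0,0,0],"claw": 0.5},{"translation": [0.04,0,0],"turn": [0,0,0],"claw": 0.5},{"translation": [0.04,0,0],"turn": [0,0,0],"claw": 0.5},{"translation": [0.04,0,0],"turn": [0,0,0],"claw": 0.5},{"translation": [0.035,0,0],"turn": [0,0,0],"claw": 0.5},{"translation": [0,0,0],"turn": [0,0,0],"claw": 0.5},{"translation": [0,0,0],"turn": [0,0,0],"claw": 0.5}])

```text
time: 9.7
eef_pos: [0.4622, -0.2686, 0.0239]
ee_rot: [-0.081, 0.997, -0.0, -0.001]
ft_force: [-3.9, -2.0, 8.7]
finger_gap: 0.0382
grasp_force: 71.8
```

Run:
```python
from h import *
p=imaging.read_camera("top"); o=bot.observe(); e=o["eef_pos"]; print(e.round(4),(e[:2]-SEAT)@D,(e[:2]-SEAT)@N,o["ft_force"].round(2),o["ee_rot"].round(4))
blockpose(p); save(p,"pics/t4.png"); w=wristcam(); save(w,"pics/w4.png"); blockpose(w)
C=cloud(p); l=np.stack([(C[...,:2]-SEAT)@D,(C[...,:2]-SEAT)@N,C[...,2]],-1)*1000
for (u,v) in [(490,255),(519,248)]: print(l[v-3:v+4,u-3:u+4,:].reshape(-1,3)[::6].round(1).tolist())
cv2.imwrite("pics/c4.png",np.hstack([cv2.resize(cv2.imread("pics/t4.png")[120:280,430:558],(400,500)),cv2.resize(cv2.imread("pics/w4.png"),(400,500))]))
```

```text
[ 0.4623 -0.2686  0.0239] -0.18122165022635442 -9.160323643085097e-05 [-5.   -1.46  9.36] [-8.060e-02  9.967e-01 -2.000e-04 -1.400e-03]
n 3472 min [-240.   -29.2    1.6] max [ 99.8  50.  536.3]
-240 17 y [ 9.9 24.5] z 330.5 351.2
-220 120 y [11.  45.3] z 259.8 384.6
-200 170 y [10.5 49.8] z 264.4 391.9
-180 440 y [-15.2  49.3] z 281.5 393.1
-160 1102 y [-16.5  49.4] z 347.6 521.2
-140 653 y [-18.8  32.7] z 359.2 507.2
-120 355 y [-18.   19.5] z 40.5 482.4
-100 206 y [-20.1  19.8] z 38.2 40.9
-80 203 y [-19.1  20.3] z 38.3 41.7
-60 190 y [-19.8  19.8] z 38.7 42.9
n 16147 min [-200.4  -25.9    0.4] max [-114.5   25.2   99.8]
-220 104 y [-18.7  17.9] z 33.5 37.4
-200 6286 y [-19.6  18.6] z 37.5 38.7
-180 4303 y [-19.6  18.6] z 38.0 39.0
-160 3866 y [-19.9  18.9] z 38.4 39.3
-140 1586 y [-23.   22.1] z 38.4 39.3
[[-114.2, 40.3, 25.2], [-116.5, 26.0, 20.3], [-118.2, 30.2, 24.9], [-119.9, 32.9, 25.5], [-121.5, 33.7, 20.6], [-123.2, 37.2, 23.1], [-124.9, 40.5, 25.3], [-126.6, 38.5, 12.2], [-129.0, 29.6, 22.9]]
[[-111.3, -17.8, 39.7], [-113.5, -37.1, 23.3], [-115.1, -36.3, 18.9], [-116.8, -33.4, 19.6], [-118.5, -29.4, 23.3], [-120.2, -26.9, 23.1], [-121.9, -18.9, 36.3], [-123.6, -14.5, 40.9], [-125.9, -34.5, 22.8]]
```

View pics/c4.png

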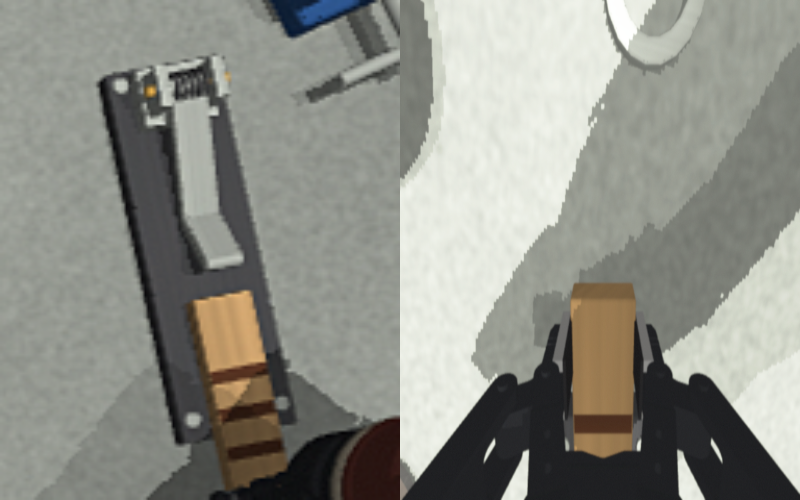

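The fingers, about 3–4 mm above the deck, caught the bolt heads at x≈-120, y≈±30. Most of the block rests on the deck, so I'll release it, rise 4.5 mm and grip again.

Emit:
carry_out(moves=[{"translation": [0,0,-0.004],"turn": [0,0,0],"claw": 0.5},{"translation": [0,0,0],"turn": [0,0,0],"claw": -0.3},{"translation": [0,0,0],"turn": [0,0,0],"claw": -0.3},{"translation": [0,0,0],"turn": [0,0,0],"claw": -0.3},{"translation": [0,0,-0.013],"turn": [0,0,0],"claw": -0.3},{"translation": [0,0,0],"turn": [0,0,0],"claw": -0.3},{"translation": [0,0,0],"turn": [0,0,0],"claw": 0.5},{"translation": [0,0,0],"turn": [0,0,0],"claw": 0.5},{"translation": [0,0,0],"turn": [0,0,0],"claw": 0.5},{"translation": [0,0,0],"turn": [0,0,0],"claw": 0.5},{"translation": [0,0,0],"turn": [0,0,0],"claw": 0.5},{"translation": [0,0,0],"turn": [0,0,0],"claw": 0.5}])

```text
time: 11.0
eef_pos: [0.4642, -0.2684, 0.029]
ee_rot: [-0.081, 0.997, -0.0, 0.0]
ft_force: [-1.2, 0.5, 3.3]
finger_gap: 0.0375
grasp_force: 69.8
```

Run:
```python
from h import *
p=imaging.read_camera("top"); o=bot.observe(); e=o["eef_pos"]; print(e.round(4),(e[:2]-SEAT)@D,(e[:2]-SEAT)@N,o["ft_force"].round(2),o["ee_rot"].round(4),o["finger_gap"])
blockpose(p); w=wristcam(); save(w,"pics/w5.png"); blockpose(w)
```

```text
[ 0.4642 -0.2684  0.029 ] -0.17928136383696833 -0.00012569996329774737 [-1.09 -0.65  3.74] [-0.081   0.9967 -0.     -0.    ] 0.037781438109598775
n 3416 min [-2.398e+02 -2.920e+01  2.000e-01] max [100.   50.  536.3]
-240 21 y [ 8.9 25.5] z 342.3 381.4
-220 103 y [ 8.9 44.9] z 264.7 388.7
-200 196 y [ 7.1 49.7] z 271.0 395.8
-180 418 y [-13.6  49.4] z 286.9 399.0
-160 1070 y [-16.2  49.4] z 345.6 522.0
-140 639 y [-18.2  33.3] z 361.4 449.1
-120 360 y [-19.   20.2] z 40.4 478.5
-100 200 y [-20.1  20.5] z 38.1 41.0
-80 202 y [-20.1  20.3] z 38.3 41.8
-60 191 y [-19.7  20.2] z 38.5 41.5
n 16353 min [-200.4  -25.8    0. ] max [-108.4   24.8  104.5]
-220 16 y [-16.6  17.8] z 34.1 37.3
-200 5887 y [-19.6  18.5] z 37.6 38.8
-180 4073 y [-19.4  18.4] z 38.1 39.0
-160 3679 y [-19.8  19. ] z 38.4 39.4
-140 2689 y [-20.4  19.4] z 38.6 39.4
```

Emit:
carry_out(moves=[{"translation": [-0.0167,0,0],"turn": [0,0,0],"claw": 0.5},{"translation": [-0.0167,0,0],"turn": [0,0,0],"claw": 0.5},{"translation": [-0.0167,0,0],"turn": [0,0,0],"claw": 0.5},{"translation": [-0.0167,0,0],"turn": [0,0,0],"claw": 0.5},{"translation": [-0.0167,0,0],"turn": [0,0,0],"claw": 0.5},{"translation": [-0.0167,0,0],"turn": [0,0,0],"claw": 0.5},{"translation": [-0.0167,0,0],"turn": [0,0,0],"claw": 0.5},{"translation": [-0.0167,0,0],"turn": [0,0,0],"claw": 0.5},{"translation": [-0.0167,0,0],"turn": [0,0,0],"claw": 0.5},{"translation": [-0.0167,0,0],"turn": [0,0,0],"claw": 0.5}])

```text
time: 12.1
eef_pos: [0.5055, -0.2612, 0.0294]
ee_rot: [-0.079, 0.997, -0.001, -0.008]
ft_force: [-43.1, -7.3, 40.4]
finger_gap: 0.0377
grasp_force: 73.9
```

Run:
```python
from h import *
def med(n,k=6):
    P=[imaging.read_camera(n) for _ in range(k)]; C=[cloud(p) for p in P]; return P[-1],np.median(C,0)
p,C=med("top"); o=bot.observe(); e=o["eef_pos"]; print(e.round(4),(e[:2]-SEAT)@D,(e[:2]-SEAT)@N,o["ft_force"].round(1),o["torque"].round(2))
l=np.stack([(C[...,:2]-SEAT)@D,(C[...,:2]-SEAT)@N,C[...,2]],-1)*1000
def prof(y0,y1,xs,st=5):
    for x in xs:
        m=(l[...,0]>=x)&(l[...,0]<x+st)&(l[...,1]>y0)&(l[...,1]<y1)&(l[...,2]<120); 
        print(x,m.sum(),np.round(np.median(l[m][:,2]),1) if m.any() else None,end=" | ")
    print()
print("arm");prof(-8,8,range(-60,110,5)); print("left");prof(15,19,range(-70,40,5)); print("deckL");prof(24,34,range(-135,60,5)); print("deckR");prof(-36,-26,range(-135,60,5))
b=imaging.read_camera("scene"); save(b,"pics/s5.png"); save(p,"pics/t5.png")
cv2.imwrite("pics/c5.png",np.hstack([cv2.resize(cv2.imread("pics/t5.png")[120:280,430:558],(400,500),interpolation=2),cv2.resize(cv2.imread("pics/s5.png")[215:335,120:216],(400,500),interpolation=2)]))
```

```text
[ 0.5067 -0.261   0.0295] -0.13619467949630318 0.0002338503014142074 [-34.   -4.9  34. ] [-1.2   7.24 -0.04]
arm
-60 19 38.0 | -55 19 37.7 | -50 18 37.7 | -45 18 37.9 | -40 18 38.0 | -35 17 38.2 | -30 19 38.0 | -25 31 63.6 | -20 21 65.9 | -15 20 61.3 | -10 17 57.4 | -5 15 53.8 | 0 18 49.1 | 5 19 45.6 | 10 17 41.4 | 15 20 40.8 | 20 22 42.3 | 25 21 43.5 | 30 21 44.3 | 35 24 45.3 | 40 22 46.9 | 45 21 47.8 | 50 25 48.9 | 55 24 50.0 | 60 23 50.6 | 65 26 51.8 | 70 27 52.8 | 75 27 53.9 | 80 22 55.7 | 85 19 56.5 | 90 24 61.0 | 95 20 64.3 | 100 17 64.3 | 105 14 61.3 | 
left
-70 7 37.7 | -65 5 37.1 | -60 7 37.4 | -55 7 36.9 | -50 5 35.6 | -45 8 38.1 | -40 6 37.4 | -35 10 33.8 | -30 8 36.4 | -25 8 37.0 | -20 9 32.4 | -15 7 38.2 | -10 9 37.0 | -5 8 35.7 | 0 6 25.2 | 5 3 19.4 | 10 4 19.7 | 15 6 20.3 | 20 3 20.6 | 25 4 19.1 | 30 5 19.5 | 35 6 19.8 | 
deckL
-135 9 19.6 | -130 19 81.8 | -125 25 80.7 | -120 15 21.6 | -115 11 20.0 | -110 10 20.0 | -105 12 19.7 | -100 10 20.4 | -95 12 20.0 | -90 11 20.0 | -85 12 19.6 | -80 10 20.2 | -75 12 19.9 | -70 12 20.7 | -65 11 19.6 | -60 10 20.5 | -55 12 19.8 | -50 10 20.0 | -45 12 20.3 | -40 11 20.1 | -35 10 19.4 | -30 9 20.1 | -25 12 19.5 | -20 12 19.6 | -15 9 19.5 | -10 9 19.7 | -5 10 20.2 | 0 12 19.7 | 5 11 19.2 | 10 11 20.6 | 15 10 19.9 | 20 11 19.9 | 25 10 19.5 | 30 10 20.4 | 35 12 19.6 | 40 10 19.9 | 45 9 19.7 | 50 10 19.6 | 55 10 19.7 | 
deckR
-135 0 None | -130 0 None | -125 0 None | -120 0 None | -115 0 None | -110 4 19.8 | -105 7 19.7 | -100 10 19.8 | -95 10 19.8 | -90 9 19.7 | -85 9 20.0 | -80 9 20.0 | -75 9 19.6 | -70 7 20.2 | -65 10 19.6 | -60 10 20.3 | -55 8 20.3 | -50 8 19.8 | -45 10 19.5 | -40 10 19.6 | -35 8 20.6 | -30 9 19.4 | -25 9 19.7 | -20 4 19.4 | -15 3 19.0 | -10 9 20.0 | -5 9 20.7 | 0 9 19.1 | 5 10 19.8 | 10 10 20.3 | 15 11 19.6 | 20 11 19.3 | 25 10 19.3 | 30 11 20.1 | 35 11 19.5 | 40 10 20.4 | 45 10 19.4 | 50 11 20.1 | 55 10 19.9 |
```

View pics/c5.png

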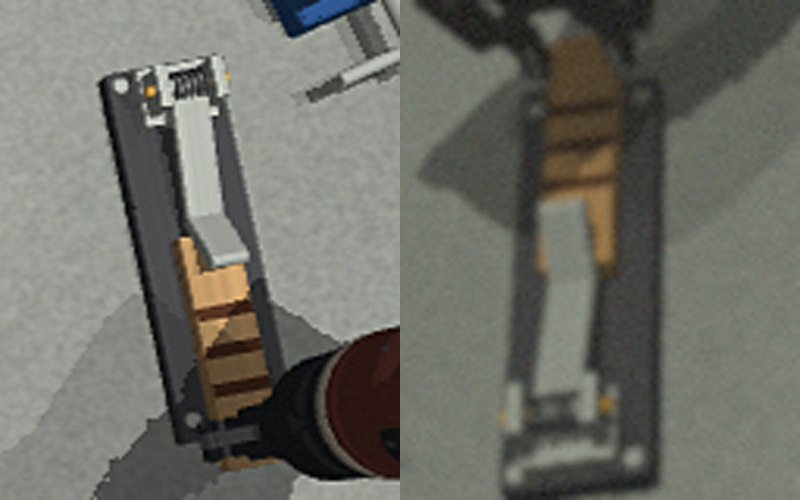

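The left panel shows the block straight, with its front at x≈+1 and the sprung arm already lifted about 0.13 rad; the fingers are clear of the bolts. The load looks like a jam: compliance pushes the block down about 35 N onto the deck. I'll ease upward in small steps while watching the force.

Emit:
carry_out(moves=[{"translation": [0,0,-0.005],"turn": [0,0,0],"claw": 0.5},{"translation": [0,0,-0.005],"turn": [0,0,0],"claw": 0.5},{"translation": [0,0,0],"turn": [0,0,0],"claw": 0.5}])

```text
time: 12.75
eef_pos: [0.5085, -0.26, 0.0304]
ee_rot: [-0.08, 0.997, 0.001, -0.005]
ft_force: [-16.7, -5.3, 0.6]
finger_gap: 0.038
grasp_force: 70.1
```

Emit:
carry_out(moves=[{"translation": [-0.0133,0,0],"turn": [0,0,0],"claw": 0.5},{"translation": [-0.0133,0,0],"turn": [0,0,0],"claw": 0.5},{"translation": [-0.0133,0,-0.001],"turn": [0,0,0],"claw": 0.5},{"translation": [0,0,0],"turn": [0,0,0],"claw": 0.5}])

```text
time: 13.15
eef_pos: [0.5238, -0.2576, 0.0311]
ee_rot: [-0.081, 0.997, 0.001, -0.002]
ft_force: [-5.1, -0.8, -1.5]
finger_gap: 0.0375
grasp_force: 70.2
```

Emit:
carry_out(moves=[{"translation": [-0.0167,0,0.003],"turn": [0,0,0],"claw": 0.5},{"translation": [-0.0167,0,0],"turn": [0,0,0],"claw": 0.5},{"translation": [-0.0167,0,0],"turn": [0,0,0],"claw": 0.5},{"translation": [-0.0167,0,0],"turn": [0,0,0],"claw": 0.5},{"translation": [-0.0167,0,0],"turn": [0,0,0],"claw": 0.5},{"translation": [-0.0167,0,0],"turn": [0,0,0],"claw": 0.5}])

```text
time: 13.75
eef_pos: [0.5533, -0.2528, 0.0301]
ee_rot: [-0.081, 0.997, 0.001, -0.002]
ft_force: [-6.6, -1.1, -0.9]
finger_gap: 0.0379
grasp_force: 70.3
```

```bash
cat >> h.py <<'E'
def report():
    P=[imaging.read_camera("top") for _ in range(4)]; p=P[-1]; C=np.median([cloud(x) for x in P],0)
    o=bot.observe(); e=o["eef_pos"]; print(e.round(4),((e[:2]-SEAT)@D*1000).round(2),((e[:2]-SEAT)@N*1000).round(2),o["ft_force"].round(1),o["time"])
    l=np.stack([(C[...,:2]-SEAT)@D,(C[...,:2]-SEAT)@N,C[...,2]],-1)*1000
    hsv=cv2.cvtColor(p["color"],cv2.COLOR_RGB2HSV); m=(hsv[...,1]>70)&(hsv[...,0]<25)&(l[...,2]>22)&(l[...,2]<55)&(abs(l[...,1])<45)&(l[...,0]>-230)&(l[...,0]<110)
    q=l[m]; (c,wh,a)=cv2.minAreaRect(q[:,:2].astype(np.float32)); print("rect",np.round(c,1),np.round(wh,1),round(a,2))
    for x0 in range(-120,90,10):
        s=q[(q[:,0]>=x0)&(q[:,0]<x0+10)]
        if len(s)>5: print(x0,len(s),"y",s[:,1].min().round(1),s[:,1].max().round(1),"z",np.median(s[:,2]).round(1),end=" | ")
    k=(abs(l[...,1])<8)&(l[...,0]>-20)&(l[...,0]<-10); print("\nxmax",q[:,0].max(),"nose z",np.median(l[k][:,2]))
    return p
E
python3 -c "
from h import *
report()"
```

```text
[ 0.5543 -0.2528  0.0305] -87.84 0.66 [-3.3 -0.4 -2.4] 13.95
rect [-1.7 -1.4] [216.   50.3] 1.45
-110 72 y -19.0 21.1 z 37.9 | -80 7 y 6.8 17.4 z 37.5 | -70 77 y -16.2 20.5 z 38.1 | -60 100 y -18.8 20.8 z 38.1 | -50 101 y -20.0 20.7 z 37.7 | -40 99 y -19.1 20.8 z 37.7 | -30 96 y -18.3 21.1 z 37.7 | -20 52 y 1.5 20.7 z 37.6 | -10 43 y 6.8 20.7 z 37.3 | 0 37 y 9.7 20.9 z 36.7 | 10 40 y -19.3 21.0 z 36.7 | 20 39 y -19.3 21.1 z 37.2 | 30 38 y -25.7 20.9 z 37.3 | 40 36 y -12.9 21.2 z 37.4 | 
xmax 105.76875906510836 nose z 75.92529055479696
```

Emit:
carry_out(moves=[{"translation": [-0.0167,-0.0023,0.0015],"turn": [0,0,0],"claw": 0.5},{"translation": [-0.0167,0,0],"turn": [0,0,0],"claw": 0.5},{"translation": [-0.0167,0,0],"turn": [0,0,0],"claw": 0.5},{"translation": [-0.0167,0,0],"turn": [0,0,0],"claw": 0.5},{"translation": [-0.0133,0,0],"turn": [0,0,0],"claw": 0.5},{"translation": [0,0,0],"turn": [0,0,0],"claw": 0.5}])

```text
time: 14.55
eef_pos: [0.579, -0.25, 0.0305]
ee_rot: [-0.081, 0.997, 0.0, -0.0]
ft_force: [-2.7, 0.6, -3.3]
finger_gap: 0.0376
grasp_force: 70.5
```

```bash
python3 -c "
from h import *
report()"
```

```text
[ 0.579  -0.2501  0.0309] -63.03 -0.61 [-2.1  0.2 -4.4] 14.75
rect [10.8  0.7] [192.3  46.9] 3.11
-90 51 y -20.3 19.0 z 38.6 | -80 40 y -27.7 19.5 z 38.1 | -50 30 y -6.3 19.3 z 38.8 | -40 92 y -18.5 19.5 z 38.4 | -30 96 y -19.7 20.0 z 38.3 | -20 51 y 0.3 19.5 z 38.0 | -10 41 y 6.8 19.5 z 38.0 | 0 32 y -19.4 19.5 z 37.6 | 10 37 y -20.1 19.3 z 37.9 | 20 39 y -20.2 19.4 z 37.5 | 30 39 y -20.1 19.4 z 37.1 | 40 41 y -20.4 19.4 z 37.3 | 50 37 y -20.5 19.4 z 37.3 | 60 38 y 8.5 19.9 z 36.5 | 70 18 y 7.8 19.4 z 37.2 | 
xmax 106.00139075459134 nose z 74.86176231646496
```

Emit:
carry_out(moves=[{"translation": [-0.007,0.001,0.0025],"turn": [0,0,0],"claw": 0.5},{"translation": [-0.007,0,0],"turn": [0,0,0],"claw": 0.5},{"translation": [0,0,0],"turn": [0,0,0],"claw": 0.5}])

```text
time: 15.05
eef_pos: [0.5831, -0.2493, 0.0301]
ee_rot: [-0.081, 0.997, -0.0, -0.0]
ft_force: [-4.3, -0.5, -2.6]
finger_gap: 0.0378
grasp_force: 70.6
```

Emit:
carry_out(moves=[{"translation": [-0.005,0,0],"turn": [0,0,0],"claw": 0.5},{"translation": [0,0,0],"turn": [0,0,0],"claw": 0.5}])

```text
time: 15.25
eef_pos: [0.5837, -0.2491, 0.0299]
ee_rot: [-0.081, 0.997, 0.0, -0.001]
ft_force: [-7.3, -1.4, -3.0]
finger_gap: 0.0374
grasp_force: 70.7
```

Emit:
carry_out(moves=[{"translation": [-0.005,0,0],"turn": [0,0,0],"claw": 0.5},{"translation": [-0.003,0,0],"turn": [0,0,0],"claw": 0.5},{"translation": [0,0,0],"turn": [0,0,0],"claw": 0.5}])

```text
time: 15.55
eef_pos: [0.5838, -0.2489, 0.0297]
ee_rot: [-0.08, 0.997, -0.0, -0.003]
ft_force: [-15.3, -3.4, 1.5]
finger_gap: 0.0372
grasp_force: 71.2
```

```bash
python3 -c "
from h import *
report()"
```

```text
[ 0.5837 -0.2489  0.0297] -58.18 -0.24 [-16.2  -3.1   1.5] 15.75
rect [13.   0.4] [187.2  45.9] 2.62
-80 86 y -20.7 19.2 z 37.6 | -40 60 y -13.4 19.8 z 37.3 | -30 93 y -18.1 19.8 z 37.9 | -20 46 y 1.9 19.4 z 37.4 | -10 44 y 3.6 19.6 z 37.0 | 0 32 y -18.5 19.8 z 37.1 | 10 39 y -20.5 20.1 z 36.8 | 20 38 y -19.9 19.8 z 37.5 | 30 39 y -20.2 19.9 z 37.3 | 40 39 y -18.9 19.7 z 37.1 | 50 39 y -20.7 19.9 z 36.8 | 60 36 y 7.8 19.5 z 37.0 | 70 36 y 7.0 19.2 z 36.6 | 
xmax 105.66712883817385 nose z 76.28191198706827
```

Emit:
carry_out(moves=[{"translation": [0.006,0,0],"turn": [0,0,0],"claw": 0.5},{"translation": [0,0,0],"turn": [0,0,0],"claw": -0.3},{"translation": [0,0,0],"turn": [0,0,0],"claw": -0.3},{"translation": [0,0,0],"turn": [0,0,0],"claw": -0.3},{"translation": [0,0,0],"turn": [0,0,0],"claw": -0.3},{"translation": [0,0,-0.04],"turn": [0,0,0],"claw": -0.3},{"translation": [0,0,-0.08],"turn": [0,0,0],"claw": -0.3},{"translation": [0,0,-0.1],"turn": [0,0,0],"claw": -0.3},{"translation": [0,0,-0.1],"turn": [0,0,0],"claw": -0.3},{"translation": [0.1,0,-0.1],"turn": [0,0,0],"claw": -0.3},{"translation": [0.12,0.05,-0.05],"turn": [0,0,0],"claw": -0.3},{"translation": [0.12,0.1,0],"turn": [0,0,0],"claw": -0.3},{"translation": [0.12,0.1,0],"turn": [0,0,0],"claw": -0.3},{"translation": [0,0.12,0],"turn": [0,0,0],"claw": -0.3},{"translation": [0,0.12,0],"turn": [0,0,0],"claw": -0.3},{"translation": [0,0,0],"turn": [0,0,0],"claw": -0.3}])

```text
time: 17.35
eef_pos: [0.424, -0.123, 0.1722]
ee_rot: [-0.082, 0.997, 0.0, 0.0]
ft_force: [-0.4, -0.0, -0.1]
finger_gap: 0.0556
grasp_force: 0.0
```

```bash
python3 -c "
from h import *
p=report(); save(p,'pics/t6.png'); s=imaging.read_camera('scene'); save(s,'pics/s6.png')
cv2.imwrite('pics/c6.png',np.hstack([cv2.resize(cv2.imread('pics/t6.png')[120:280,430:558],(400,500),interpolation=2),cv2.resize(cv2.imread('pics/s6.png')[215:335,120:216],(400,500),interpolation=2)]))
"
```

```text
[ 0.4259 -0.1269  0.1718] -194.23 145.62 [ 0.7  0.3 -0.9] 17.55
rect [13.   0.4] [187.1  45.4] 2.3
-80 104 y -20.5 19.7 z 37.4 | -70 99 y -20.5 19.7 z 37.7 | -60 102 y -20.3 19.9 z 37.5 | -50 100 y -19.6 19.8 z 37.7 | -40 99 y -18.8 20.0 z 37.5 | -30 96 y -19.7 19.6 z 37.7 | -20 48 y 1.7 19.3 z 37.6 | -10 41 y 3.8 19.8 z 37.0 | 0 33 y -19.0 19.6 z 37.0 | 10 39 y -20.2 19.5 z 37.2 | 20 38 y -19.7 19.6 z 37.2 | 30 38 y -20.8 19.9 z 37.0 | 40 37 y -19.9 19.8 z 37.4 | 50 41 y -20.4 19.2 z 37.0 | 60 36 y 7.4 19.8 z 37.2 | 70 37 y 7.7 19.7 z 37.3 | 
xmax 105.70320206709923 nose z 72.34679197093655
```

View pics/c6.png

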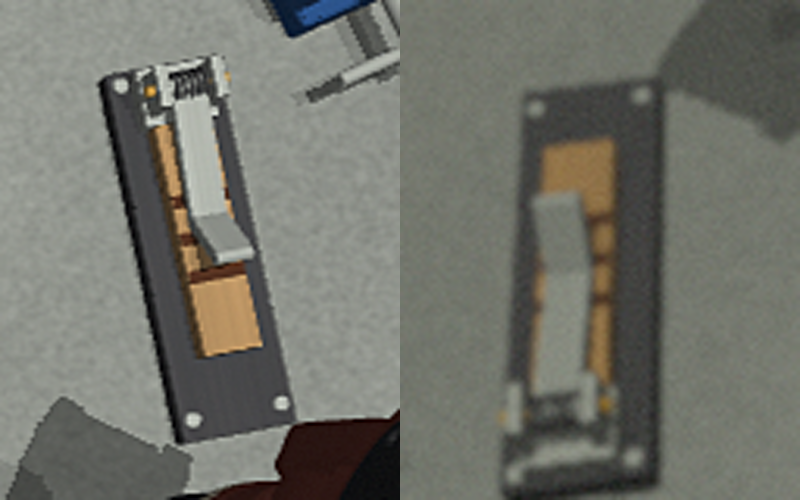

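The block lies straight and central (within about 0.4 mm), flat, from x=-80 to the stop at (160,125) in the left panel. The sprung arm rests on top of it and the robot is clear, so I'll hand in.

```bash
python3 -c "
from cell import bot; print(bot.sign_off())"
```

```text
the job is handed in; nothing more can be done
None
```

I handed the job in at about 18 s: the last pictures show the block flat and straight on the deck, within about 0.5 mm of midway and against the stop, with the sprung arm bearing on it and the robot clear; the first push and its repeat both jammed (wrist force up to about 50 N), so I drew the block back and regripped it once, then eased it upward to finish the second push.

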